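# Take a clamped check of a pressed bracket

### The job

Take a check of the bracket lying in the check nest: first raise the gauge readout's stiff-hinged screen by its lip to 60 degrees up from lying flat, and let it stay there. Then swing the toggle clamp over centre so that its rubber pad bears on the bracket for about a second, and throw the clamp fully back open again. The bracket stays in its nest, the screen stays at its angle, and the other things on the table are left where they are.

Things in the scene. Friction and masses are not known exactly. Their poses are not given: they have to be found in the camera images.
- readout: gauge readout: low grey case 170 x 200 x 55 mm (x, y, z) standing fixed on the table with black keypad on its top, covered by a hinged grey screen panel. Origin: middle of its front edge, on the table; x axis from there to its hinge edge, z up. It may stand left or right of the nest.
- screen (a joint): angle of the screen panel about its hinge, rad: 0 = lying flat on the case, grows as its front edge rises, up to 1.9. Stiff friction hinge: it stays where it is left (about 8 N at the lip to raise it).
- screen_hinge (a point): point on the hinge line, mid-width, 170 mm behind the case's front edge and 60 mm above the table. Its axes turn with the screen panel: x from the front edge to the hinge, y along the hinge, z out of the panel's back (up when flat). The panel is 178 mm long (towards -x), 200 mm wide and spans z 2 to 16 mm.
- screen_lip (a point): grip point on the black lip at the screen's front edge, mid-width and mid-thickness, 26 mm out from its root. The lip is a plate 90 mm wide (y), 42 mm long, 10 mm thick, sloping up 30 degrees from the panel: it runs along (-0.866, 0, 0.5) of this point's axes (those of screen_hinge). From screen_hinge its root lies at (-178, 0, 8) mm, this point at (-200.5, 0, 21) mm.
- nest: check nest: dark steel base plate 130 x 240 x 15 mm (x, y, z) fixed on the table. Origin: centre of its underside, z up. On it the bracket between 10 mm high fences, centred at (0, -35) mm; an aluminium probe block 70 mm high at the -y end; the toggle clamp at y = +55 mm, its arm pointing to -y when shut.
- clamp (a joint): angle of the toggle clamp, rad: about 1.4 = fully open, at its back stop (arm standing up, handle leaning out to +y of the nest), 0 = arm level with its pad bearing on the bracket. It goes over centre by its weight: beyond about 0.7 it falls open, below that it falls shut (about 2 N at the handle).
- clamp_pivot (a point): clamp's pivot, 55 mm to +y of the nest's centre and 65 mm above the table. Its axes turn with the clamp; the hinge runs along its x; at clamp angle 0 they are parallel to the nest's axes.
- clamp_grip (a point): grip point of the clamp's black round handle, 100 mm from the pivot along the handle; the handle grip is 20 mm thick, from 60 to 128 mm from the pivot. Seen along the hinge the handle stands 75 degrees from the arm: at (0, -25.9, 96.6) mm in the axes of clamp_pivot. So it is about 25 degrees above level when open and nearly upright when shut.
- clamp_pad (a point): centre of the underside of the clamp's rubber pad, 18 mm across, at (0, -85, -44) mm in the axes of clamp_pivot.
- bracket: aluminium L-bracket in the nest: foot 70 x 60 x 6 mm (x, y, z), with an upright flange 36 mm high and 6 mm thick along its -y edge. Origin: centre of the foot's underside, z up, resting 15 mm above the table on the base plate.
- spare_bracket: bystander: a second aluminium L-bracket like the one in the nest, lying on the bare table behind
- spanner: bystander: steel spanner 160 mm long lying on the table
- screwdriver: bystander: screwdriver 180 mm long with a wooden handle lying on the table
- punch_holder: bystander: stepped steel turning, 56 mm across the foot, 34 mm across the neck, 60 mm high, standing between or near the readout and the nest
- water_bottle: bystander: clear water bottle, 64 mm across, 200 mm high
- sleeve: bystander: blue painted cylinder 60 mm across, 90 mm high
- plug_gauge: bystander: steel pin 18 mm thick, 70 mm long, lying on the nest's base plate beside the clamp
Not all that is in view belongs to the job. What is shaped like the bracket but blue, purple or yellow is not meant.

How it is judged:
On the way, in this order (a step that is already met when the one before it is completed fails the run):
1. the screen stands still at 60 degrees, within 5 (value of joint screen between 0.9597 and 1.1343 rad and velocity of joint screen between -0.05 and 0.05 rad/s), for 0.3 s.
2. the clamp is shut with its pad bearing on the bracket, the screen still at 60 degrees (value of joint clamp below 0.06 rad and contact force between clamp and bracket above 0.8 N and value of joint screen between 0.9597 and 1.1343 rad), for 0.5 s.
At the end, for the whole second after the job is handed in: The screen stays at 60 degrees from flat, within 5 degrees, on its own; the clamp is fully back open (above 1.25 rad); the bracket lies flat and at rest in its nest, within 8 mm of where it started (all of step 1 and value of joint clamp above 1.25 rad and distance of bracket from where it was at the start of the episode below 0.008 m and angle between bracket's own z axis and vertical below 0.06 rad and linear speed of bracket below 0.02 m/s); the robot touches nothing.
It fails at once if one of the other things is moved by more than 30 mm (distance of any of spare_bracket, spanner, screwdriver, punch_holder, water_bottle, sleeve, plug_gauge from where it was at the start of the episode above 0.03 m).
It fails at once if the bracket leaves its nest (moves more than 15 mm) (distance of bracket from where it was at the start of the episode above 0.015 m).
It also fails if it takes over 61 s, if anything falls off the work surface, if the arm or the gripper's body presses on something with over 40 N, if the wrist force passes 120 N, or if a joint passes its speed limit or range.

### The arm

A 6-joint arm with a two-finger parallel gripper is mounted at the origin on the work surface. World frame = base frame: x ahead of the robot, y to its left, z up, the work surface at z = 0. Lengths are in m, angles in rad, forces in N, time in s.
With the tool pointing down it reaches from about 0.425 to 0.95 m from the base axis. Payload 3.5 kg.
Tool frame: the origin (TCP) lies at the very end of the fingers, on their centre line; the grasp point (between the pads) lies 19 mm behind it (ctrl.pinch_z is the distance from the TCP to the grasp point, in m); z points along the fingers, y is the line along which they close (so a half turn about z gives the same grasp; the last joint's range is limited). The gripper opens to 85 mm and grips with 20 to 120 N. Pads are 22 mm wide; open, the fingers measure 114 mm over their backs; the gripper's body (76 mm by 85 mm) begins 54 mm behind the grasp point. The pads swing forward as they close: fully open they stand 13 mm farther back than shut.
Start: joints at [-1.324, 0.286, 1.577, -0, 1.279, -0.15], TCP at [0.261, -0.623, 0.231] pointing down, gripper open.
Joint ranges: [-2.77, 2.77], [-0.9, 2.22], [0.21, 2.48], [-1.53, 4.67], [0.24, 2.81], [-2.84, 2.84]. Speed limits (rad/s): [2.79, 2.79, 3.14, 3.14, 3.14, 3.14].

### API

Orientations are given as a unit quaternion [x, y, z, w].
In Python, from plant import ctrl gives the robot as it stands. The module is installed in compiled form; this text tells all that it offers.
- The arm moves only by the shell command python3 -m crank 'ROWS' [OPENING] [FORCE]. ROWS is JSON, a list of rows, each a list of 6 numbers: the shift along the tool's x, y, z in cm, then the turn, a rotation vector about the tool's x, y, z in rad. In form: [[tx, ty, tz, rx, ry, rz], ...]. A call has 1 to 10 rows; each row is the pose to reach, as a shift and turn from the pose commanded when the call began, along the tool's axes at that moment; what a row does not reach only later rows make up. A row lasts 1/10 s, in which the tool goes at most 50 mm and 8.59 degrees, less where a joint would pass 70% of its speed; a pose out of reach is approached as far as the arm can. A call with a gripper value outside its range is refused whole. OPENING is the opening, from 0 (shut) to 1 (fully open), set as the call begins (- or left out, the last holds). The fingers move at their own pace and stop on an object; FORCE is the grip in N (left out, the last holds). Time passes only in rows, so rows that repeat a pose let the fingers close. It gives the time, the measured TCP pose, the force, the opening and the grip force at its end, in the units of the state.
- ctrl.get_state(): the state, without advancing time (a new reading comes with each control period).
- ctrl.read_camera(name): name is "scene" or "side" or "wrist"; returns (picture, depth): 400x640x3 uint8, blue, green, red; 400x640 float32, m along the optical axis (not along the pixel's ray), 0 where there is no reading.
- ctrl.camera_info(name): a dict with "K" (3x3 intrinsics, pixels), "origin" and "orientation" of the camera in the world. Camera axes: x right, y down, z forward; pixel columns grow to the right and rows downward; lengths in m; the calibration is good to about 2 mm. A picture is of the moment at which its call begins: read the wrist's pose just before it. camera_info takes no time and is no camera call; for the wrist camera it gives the pose at the moment of the call.
- ctrl.sign_off(): hands the job in; it is judged then, once.
The state is a dict: "time": time; "qpos": joint angles; "dq": joint speeds; "joint_efforts": joint torques, N m; "eef_pos": TCP position; "tcp_rot": TCP orientation; "contact_force": force on the tool from outside, world axes, zero at the start; "wrist_torque": the same for the moment, N m; "opening": opening from 0.0 (shut) to 1.0 (fully open); "finger_force": force on a finger pad.
Only numpy, scipy, OpenCV 4.12 (cv2) and the standard library are available. Lean on these libraries where they do the work, as an engineer would, in place of code of your own. Each camera call takes 0.05 s, during which the arm holds its last target. There are 200 camera calls.

## Working session

There is one attempt and no reset: what is moved stays moved. The work goes in short steps, Python scripts to look and compute and a shell command to move; the robot and the scene stay as the last step left them, time stands still between calls to the robot, and variables do not carry over. Pictures are saved under pics/ and viewed, at most 10 in all, crops included, and the job is handed in when it is done.

```bash
mkdir -p pics
python3 - <<'E'
from plant import ctrl
import cv2,numpy as np
for n in ("scene","side"):
    p,d=ctrl.read_camera(n); cv2.imwrite(f"pics/{n}0.png",p); np.savez(f"{n}0.npz",p=p,d=d)
    i=ctrl.camera_info(n); print(n,i)
s=ctrl.get_state();print(s); print(ctrl.pinch_z)
E
```

```text
scene {'K': array([[373.21918731,   0.        , 315.06282196],
       [  0.        , 373.21918731, 201.29695025],
       [  0.        ,   0.        ,   1.        ]]), 'origin': array([ 0.96328842, -0.5717307 ,  0.907895  ]), 'orientation': array([ 0.88966309,  0.28117812, -0.11590605, -0.34059394])}
side {'K': array([[412.11577826,   0.        , 320.10317528],
       [  0.        , 412.11577826, 199.25857567],
       [  0.        ,   0.        ,   1.        ]]), 'origin': array([-0.09476119,  0.63808716,  0.96860848]), 'orientation': array([-0.35492679,  0.84746461, -0.36310016,  0.15488375])}
{'time': 0.1, 'qpos': array([-1.32399799e+00,  2.87101356e-01,  1.57801868e+00, -2.77858509e-06,
        1.27858280e+00, -1.50005005e-01]), 'dq': array([-0.00114043, -0.0009931 , -0.00218031, -0.00111384,  0.00036238,
       -0.0005525 ]), 'joint_efforts': array([ 5.68595406e-04, -4.07299769e+01, -2.93699348e+01, -1.34011707e-04,
        3.45781511e-03, -1.42725234e-06]), 'eef_pos': array([ 0.2607479 , -0.62197064,  0.23007576]), 'tcp_rot': array([ 9.80382240e-01,  1.97102895e-01, -5.23711964e-05, -1.05378756e-03]), 'contact_force': array([-0.45406222, -0.4217237 , -0.22689381]), 'wrist_torque': array([-0.02544179, -0.01168614,  0.01643049]), 'finger_force': 0.0, 'opening': 0.9978750481430128}
0.0187
```

View pics/scene0.png

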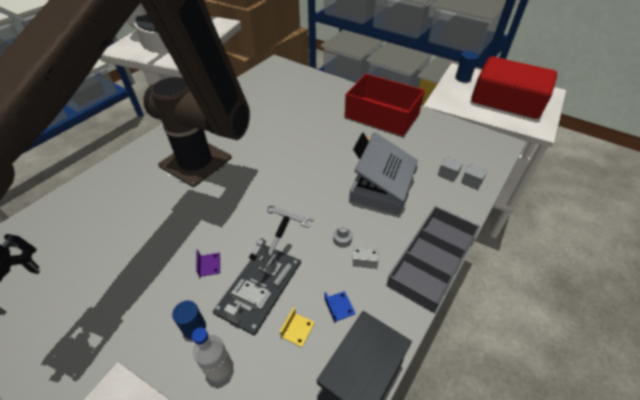

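View pics/side0.png

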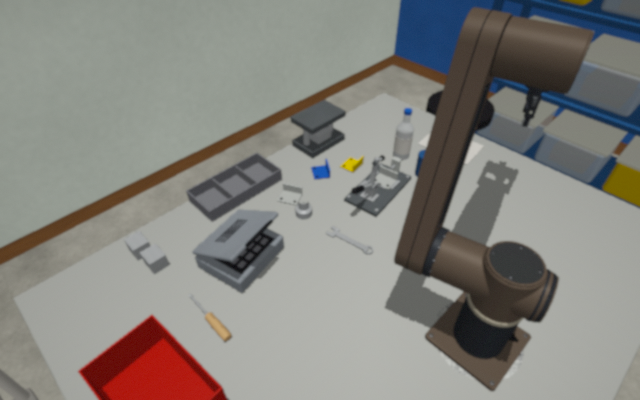

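The scene view shows the nest at about (258,288) with its handle towards the spanner at (265,245). The readout is at (383,175) with the screen already part-raised and the black lip at (361,147). The side view shows the readout at (240,245) and the nest at (378,187).

```bash
cat > h.py <<'E'
from plant import ctrl
import cv2,numpy as np
from scipy.spatial.transform import Rotation as R
def cloud(n,d,info=None):
    i=info or ctrl.camera_info(n);K=i["K"];v,u=np.mgrid[:d.shape[0],:d.shape[1]]
    c=np.dstack([(u-K[0,2])/K[0,0]*d,(v-K[1,2])/K[1,1]*d,d])
    w=c@R.from_quat(i["orientation"]).as_matrix().T+i["origin"]; w[d==0]=np.nan
    return w
E
python3 - <<'E'
from h import *
W={};P={}
for n in("scene","side"):
    z=np.load(n+"0.npz");P[n]=z["p"];W[n]=cloud(n,z["d"])
for n,pts in (("scene",[(258,288),(383,175),(398,168),(361,147),(345,235),(200,360)]),("side",[(240,245),(378,187),(235,235),(340,240)])):
    for u,v in pts: print(n,u,v,W[n][v,u].round(3),P[n][v,u])
# crops upscaled
a=cv2.resize(P["scene"][220:340,200:320],None,fx=4,fy=4,interpolation=cv2.INTER_CUBIC)
b=cv2.resize(P["scene"][120:220,340:420],None,fx=4,fy=4,interpolation=cv2.INTER_CUBIC)
o=np.zeros((480,800,3),np.uint8);o[:480,:480]=a;o[:400,480:800]=b
cv2.imwrite("pics/crop.png",o)
# height-based segmentation
for n in W:
    w=W[n];m=((w[...,2]>.008)&(w[...,2]<.3)&(w[...,0]>-1)&(w[...,0]<1.2)).astype(np.uint8)
    k,l,st,c=cv2.connectedComponentsWithStats(m)
    for j in range(1,k):
        if st[j,4]>60:
            q=w[l==j];print(n,st[j],np.nanmin(q,0).round(3),np.nanmax(q,0).round(3), [np.round(x,3) for x in cv2.minAreaRect(q[:,:2].astype(np.float32))])
E
```

```text
scene 258 288 [ 0.542 -0.263  0.019] [141 146 143]
scene 383 175 [0.645 0.213 0.115] [122 117 112]
scene 398 168 [0.664 0.282 0.101] [94 90 87]
scene 361 147 [0.548 0.239 0.162] [13 11 11]
scene 345 235 [0.647 0.    0.045] [75 75 73]
scene 200 360 [ 0.606 -0.493  0.131] [129 131 129]
side 240 245 [0.553 0.302 0.143] [137 133 128]
side 378 187 [ 0.53  -0.249  0.013] [91 91 88]
side 235 235 [0.606 0.282 0.124] [140 135 129]
side 340 240 [ 0.464  0.011 -0.001] [166 170 169]
scene [ 341    0  176   43 3393] [-0.377  1.518  0.008] [0.628 1.84  0.218] [array([0.133, 1.7  ]), array([0.318, 1.006]), np.float64(87.115)]
scene [515   0  14  18 145] [0.587 1.913 0.008] [0.629 1.964 0.099] [array([0.609, 1.937]), array([0.042, 0.05 ]), np.float64(3.859)]
scene [ 541    0   99   21 1025] [0.659 2.228 0.008] [1.181 2.279 0.1  ] [array([0.92 , 2.255]), array([0.522, 0.049]), np.float64(0.63)]
scene [ 102    3   78   70 2076] [-1.     0.275  0.008] [-0.535  0.57   0.194] [array([-0.795,  0.462]), array([0.471, 0.279]), np.float64(13.858)]
scene [212  17  29  23 350] [-0.845  0.759  0.008] [-0.62   0
[... 4037 characters left out ...]
64(38.706)]
side [ 192  210   93   83 4685] [0.515 0.153 0.008] [0.727 0.383 0.181] [array([0.615, 0.267]), array([0.189, 0.202]), np.float64(12.945)]
side [  394   215   165   175 11931] [-0.098 -0.097  0.008] [0.21  0.117 0.3  ] [array([0.056, 0.007]), array([0.32 , 0.198]), np.float64(4.013)]
side [124 231  45  42 899] [0.743 0.435 0.008] [0.889 0.495 0.053] [array([0.816, 0.465]), array([0.151, 0.057]), np.float64(7.307)]
side [189 294  43  48 406] [0.428 0.438 0.008] [0.607 0.463 0.028] [array([0.518, 0.45 ]), array([0.178, 0.026]), np.float64(0.109)]
side [  78  314  150   86 3444] [0.293 0.54  0.008] [0.555 0.739 0.113] [array([0.418, 0.64 ]), array([0.263, 0.18 ]), np.float64(4.568)]
```

View pics/crop.png

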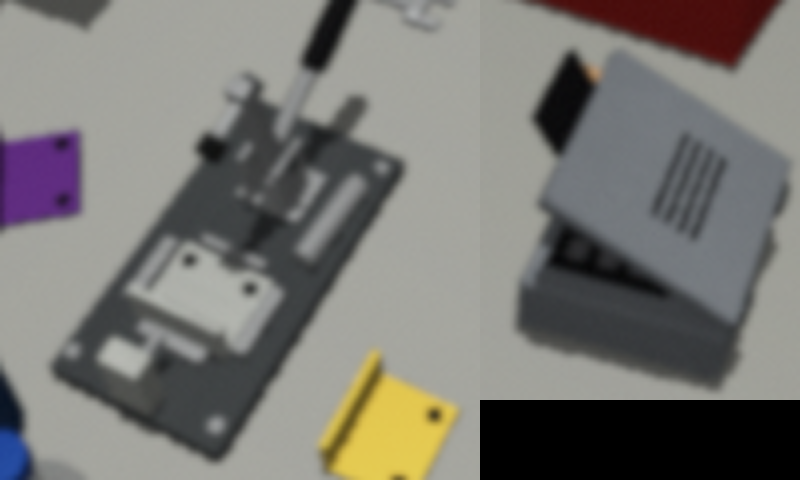

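Run:
```python
from h import *
for n,boxN,boxR in (("scene",(205,225,310,340),(350,130,420,216)),("side",(340,140,425,216),(190,208,290,295))):
    z=np.load(n+"0.npz");p=z["p"].astype(int);w=cloud(n,z["d"])
    def sub(b): return w[b[1]:b[3],b[0]:b[2]].reshape(-1,3),p[b[1]:b[3],b[0]:b[2]].reshape(-1,3)
    q,c=sub(boxN)
    m=(abs(q[:,2]-.015)<.004)&(q[:,1]>-.40)&(q[:,1]<-.05)&(c.max(1)<110)&(q[:,0]<.66)
    r=cv2.minAreaRect(q[m,:2].astype(np.float32));print(n,"nest",r,cv2.boxPoints(r).round(3).tolist(),m.sum())
    m=(q[:,2]>.06)&(c.max(1)<60)&(q[:,1]>-.3)&(q[:,1]<0.05)
    for x in q[m][np.argsort(q[m][:,2])][::6]: print(x.round(3),end=' ')
    q,c=sub(boxR)
    m=(q[:,2]>.085)&(c.max(1)>70)
    s=q[m];
    for _ in range(4):
        ce=s.mean(0);nn=np.linalg.svd(s-ce)[2][2];nn*=np.sign(nn[2]);
        s2=s[abs((s-ce)@nn)<.006]; s=s2
    print("\nscreen n",nn.round(3),"ang",np.degrees(np.arccos(nn[2])),"az",np.degrees(np.arctan2(-nn[1],-nn[0])),"c",ce.round(3),len(s))
    h=np.array([-nn[1],nn[0],0]);h/=np.linalg.norm(h);d=np.cross(h,nn);
    t=(s-ce)@np.c_[h,d];r=cv2.minAreaRect(t.astype(np.float32));print("rect in (hinge,down)",r)
    print("corners",[(ce+a*h+b*d).round(3).tolist() for a,b in cv2.boxPoints(r)])
    m=(q[:,2]>.10)&(c.max(1)<45)&(q[:,2]<.2);print("lip",np.nanmean(q[m],0),m.sum(),np.nanmin(q[m],0),np.nanmax(q[m],0))
    m=(q[:,2]>.012)&(q[:,2]<.05);r=cv2.minAreaRect(q[m,:2].astype(np.float32));print("case",r)
```

```text
scene nest ((0.5339672565460205, -0.2519654631614685), (0.13126078248023987, 0.24094513058662415), 8.167162895202637) [[0.4519999921321869, -0.1420000046491623], [0.4860000014305115, -0.38100001215934753], [0.6159999966621399, -0.3619999885559082], [0.5820000171661377, -0.12300000339746475]] 2052
[ 0.543 -0.196  0.06 ] [ 0.544 -0.191  0.07 ] [ 0.518 -0.144  0.1  ] [ 0.519 -0.14   0.101] [ 0.523 -0.131  0.103] [ 0.525 -0.135  0.104] [ 0.517 -0.129  0.105] [ 0.511 -0.13   0.107] [ 0.521 -0.128  0.108] [ 0.519 -0.127  0.109] [ 0.51  -0.114  0.111] [ 0.521 -0.119  0.111] [ 0.519 -0.122  0.113] [ 0.519 -0.112  0.115] [ 0.536 -0.211  0.138] [ 0.542 -0.247  0.143] [ 0.54  -0.251  0.146] [ 0.535 -0.253  0.148] [ 0.54  -0.247  0.15 ] [ 0.539 -0.257  0.152] 
screen n [0.41  0.092 0.908] ang 24.82601864124043 az -167.37740524845472 c [0.626 0.258 0.118] 2113
rect in (hinge,down) ((0.008696131408214569, -0.007257692515850067), (0.18365556001663208, 0.20188413560390472), 89.56000518798828)
corners [[0.56, 0.148, 0.159], [0.514, 0.344, 0.16], [0.676, 0.382, 0.083], [0.722, 0.185, 0.082]]
lip [0.54
[... 599 characters left out ...]
0.112] [ 0.504 -0.118  0.113] [ 0.506 -0.106  0.115] [ 0.499 -0.083  0.117] [ 0.499 -0.088  0.118] [ 0.505 -0.085  0.12 ] [ 0.5   -0.093  0.123] 
screen n [0.405 0.098 0.909] ang 24.59706563128793 az -166.41133136746578 c [0.611 0.275 0.12 ] 1901
rect in (hinge,down) ((-0.008420579135417938, 0.0060265809297561646), (0.20036570727825165, 0.15775004029273987), 0.9463569521903992)
corners [[0.71, 0.186, 0.085], [0.57, 0.155, 0.151], [0.526, 0.35, 0.149], [0.666, 0.381, 0.084]]
lip [0.5235987  0.26647454 0.17299683] 71 [0.51542737 0.2258436  0.14883401] [0.53375146 0.29315877 0.18070517]
case ((0.6572871804237366, 0.24646872282028198), (0.2639792561531067, 0.3428838849067688), 52.97955322265625)
```

```bash
cat >> h.py <<'E'
def frame(x,z):
    x=np.array(x,float);z=np.array(z,float);z/=np.linalg.norm(z);x-=z*(x@z);x/=np.linalg.norm(x);return np.c_[x,np.cross(z,x),z]
def go(p,Rm):
    s=ctrl.get_state();R0=R.from_quat(s["tcp_rot"]).as_matrix()
    print("t",round(s["time"],2),"tcp",s["eef_pos"].round(4),"F",s["contact_force"].round(1),"op",round(s["opening"],2))
    print("row",[round(float(v),2) for v in R0.T@(np.array(p)-s["eef_pos"])*100]+[round(float(v),3) for v in R.from_matrix(R0.T@Rm).as_rotvec()])
YR=np.radians(13.0); XR=np.array([np.cos(YR),np.sin(YR),0]);YRv=np.array([-np.sin(YR),np.cos(YR),0]);ZR=np.array([0,0,1.])
H=np.array([.706,.287,.060]); PZ=.0187
def lip(th,back=0,H=H):
    """TCP pose gripping lip at screen angle th"""
    c,s=np.cos(th),np.sin(th); px=XR*c-ZR*s; pz=XR*s+ZR*c
    g=H-.2005*px+.021*pz; a=.866*px-.5*pz; a/=np.linalg.norm(a)
    return g+a*(PZ-back),frame(YRv,a)
E
python3 - <<'E'
from h import *
p,M=lip(.431,.10);print(p,M.round(2)); go(p+[0,0,.08],M); go(p,M)
E
```

```text
[0.49127226 0.2374262  0.22919238] [[-0.22  0.8   0.56]
 [ 0.97  0.18  0.13]
 [-0.    0.58 -0.82]]
t 0.1 tcp [ 0.2607 -0.622   0.2301] F [-0.5 -0.4 -0.2] op 1.0
row [54.48, -70.37, -7.75, -0.512, 0.429, -1.354]
t 0.1 tcp [ 0.2607 -0.622   0.2301] F [-0.5 -0.4 -0.2] op 1.0
row [54.47, -70.35, 0.25, -0.512, 0.429, -1.354]
```

```bash
python3 -m crank '[[5,-5,-10,0,0,0],[5,-5,-10,0,0,0],[54.5,-70.4,-7.8,-0.512,0.429,-1.354],[54.5,-70.4,-7.8,-0.512,0.429,-1.354],[54.5,-70.4,-7.8,-0.512,0.429,-1.354],[54.5,-70.4,-7.8,-0.512,0.429,-1.354],[54.5,-70.4,-7.8,-0.512,0.429,-1.354],[54.5,-70.4,-7.8,-0.512,0.429,-1.354],[54.5,-70.4,-7.8,-0.512,0.429,-1.354],[54.5,-70.4,-7.8,-0.512,0.429,-1.354]]' 0.5
python3 - <<'E'
from h import *
p,M=lip(.431,.10);go(p+[0,0,.08],M);print(ctrl.get_state()["qpos"].round(2))
E
```

```text
time: 1.1
eef_pos: [0.3829, -0.1798, 0.3107]
tcp_rot: [0.707, 0.661, 0.196, 0.157]
contact_force: [0.8, -0.3, 0.7]
opening: 0.498
finger_force: 0.0
t 1.1 tcp [ 0.3829 -0.1798  0.3107] F [ 0.8 -0.3  0.7] op 0.5
row [42.1, 6.14, 6.93, -0.103, 0.088, -0.272]
[-0.94 -0.63  2.29  0.45  1.24 -0.97]
```

```bash
python3 -m crank '[[42.1,6.1,6.9,-0.103,0.088,-0.272],[42.1,6.1,6.9,-0.103,0.088,-0.272],[42.1,6.1,6.9,-0.103,0.088,-0.272],[42.1,6.1,6.9,-0.103,0.088,-0.272],[42.1,6.1,6.9,-0.103,0.088,-0.272],[42.1,6.1,6.9,-0.103,0.088,-0.272],[42.1,6.1,6.9,-0.103,0.088,-0.272],[42.1,6.1,6.9,-0.103,0.088,-0.272],[42.1,6.1,6.9,-0.103,0.088,-0.272],[42.1,6.1,6.9,-0.103,0.088,-0.272]]'
python3 - <<'E'
from h import *
p,M=lip(.431,.10);go(p+[0,0,.08],M);go(p,M);print(ctrl.get_state()["qpos"].round(2))
i=ctrl.camera_info("wrist");P,d=ctrl.read_camera("wrist");cv2.imwrite("pics/w1.png",P);print(i)
w=cloud("wrist",d,i);np.savez("w1.npz",p=P,w=w)
E
```

```text
time: 2.1
eef_pos: [0.4922, 0.2385, 0.3088]
tcp_rot: [0.593, 0.746, 0.236, 0.187]
contact_force: [-0.2, -0.1, -0.2]
opening: 0.501
finger_force: 0.0
t 2.1 tcp [0.4922 0.2385 0.3088] F [-0.2 -0.1 -0.2] op 0.5
row [-0.08, -0.07, -0.1, -0.004, -0.002, 0.0]
t 2.1 tcp [0.4922 0.2385 0.3088] F [-0.2 -0.1 -0.2] op 0.5
row [-0.09, -4.67, 6.45, -0.004, -0.002, 0.0]
[ 0.28 -0.37  2.15 -0.04  0.75  0.07]
{'K': array([[356.9305527 ,   0.        , 318.22973548],
       [  0.        , 356.9305527 , 201.34227011],
       [  0.        ,   0.        ,   1.        ]]), 'origin': array([0.39694341, 0.28646664, 0.42678903]), 'orientation': array([0.94332404, 0.06684106, 0.3108804 , 0.09500217])}
```

View pics/w1.png

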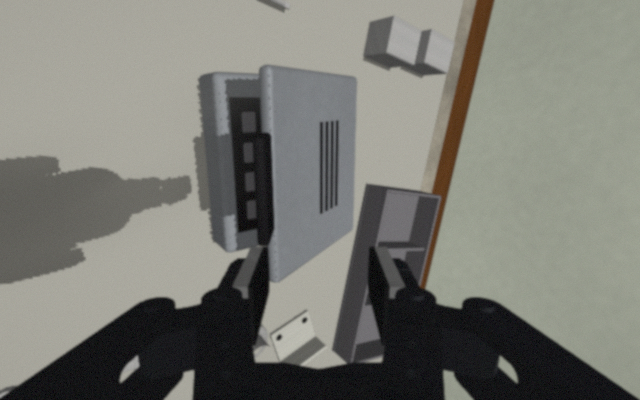

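The wrist view shows the screen panel at (315,170) and the lip as a dark, nearly edge-on bar at (263,185). The fingers close across the image's x direction. I'll refine the hinge and angle from this cloud.

Run:
```python
from h import *
z=np.load("w1.npz");p=z["p"].astype(int);w=z["w"]
b=(slice(60,285),slice(195,360));q=w[b].reshape(-1,3);c=p[b].reshape(-1,3)
m=(q[:,2]>.085)&(q[:,2]<.165)&(c.max(1)>85);s=q[m]
for _ in range(5):
    ce=s.mean(0);nn=np.linalg.svd(s-ce)[2][2];nn*=np.sign(nn[2]);s=s[abs((s-ce)@nn)<.004]
print("n",nn.round(3),"th",np.arccos(nn[2]),"az",np.degrees(np.arctan2(nn[1],nn[0])),len(s))
h=np.array([-nn[1],nn[0],0]);h/=np.linalg.norm(h);x=np.cross(h,nn)
s=q[(abs((q-ce)@nn)<.004)&(c.max(1)>70)]
t=(s-ce)@np.c_[x,h];lo,hi=np.percentile(t,[.5,99.5],axis=0);print("extent",hi-lo)
print("front mid",(ce+x*lo[0]+h*(lo+hi)[1]/2).round(4),"rear mid",(ce+x*hi[0]+h*(lo+hi)[1]/2).round(4))
m=(c.max(1)<60)&(q[:,2]>.12)&(q[:,0]>.48)&(q[:,0]<.6)&(q[:,2]<.2);l=q[m];print("lip",m.sum(),l.mean(0).round(4),l.min(0).round(3),l.max(0).round(3))
HN=ce+x*lo[0]+h*(lo+hi)[1]/2+.178*x-.016*nn; print("hinge by front",HN.round(4)); HR=ce+x*hi[0]+h*(lo+hi)[1]/2-.016*nn; print("by rear",HR.round(4))
```

```text
n [0.407 0.097 0.908] th 0.43157738448541816 az 13.352119444345194 14054
extent [0.17262204 0.19501341]
front mid [0.5526 0.2513 0.1518] rear mid [0.7051 0.2875 0.0796]
lip 1818 [0.5314 0.2497 0.1754] [0.516 0.203 0.154] [0.557 0.293 0.181]
hinge by front [0.7034 0.287  0.0628]
by rear [0.6986 0.2859 0.0651]
```

```bash
sed -i 's/^H=.*; PZ/H=np.array([.7015,.287,.061]); PZ/; s/radians(13.0)/radians(13.2)/' h.py
python3 - <<'E'
from h import *
for b in (.10,.05,0.0): p,M=lip(.4316,b);print(p);go(p,M)
E
```

```text
[0.48704548 0.23670015 0.23032457]
t 2.15 tcp [0.4921 0.2367 0.3087] F [ 0.1  0.1 -1.4] op 0.5
row [0.1, -4.9, 6.13, -0.004, 0.002, -0.004]
[0.51515447 0.24329305 0.18950278]
t 2.15 tcp [0.4921 0.2367 0.3087] F [ 0.1  0.1 -1.4] op 0.5
row [0.11, -4.88, 11.13, -0.004, 0.002, -0.004]
[0.54326345 0.24988595 0.14868098]
t 2.15 tcp [0.4921 0.2367 0.3087] F [ 0.1  0.1 -1.4] op 0.5
row [0.12, -4.86, 16.13, -0.004, 0.002, -0.004]
```

```bash
python3 -m crank '[[0.1,-3,3,0,0,0],[0.1,-4.9,6.1,0,0,0],[0.1,-4.9,8.6,0,0,0],[0.1,-4.9,11.1,0,0,0],[0.1,-4.9,12.8,0,0,0],[0.1,-4.9,14.5,0,0,0],[0.1,-4.9,15.5,0,0,0],[0.1,-4.9,16.1,0,0,0],[0.1,-4.9,16.1,0,0,0]]' && python3 -m crank '[[0,0,0,0,0,0],[0,0,0,0,0,0],[0,0,0,0,0,0],[0,0,0,0,0,0],[0,0,0,0,0,0],[0,0,0,0,0,0]]' 0 50
python3 - <<'E'
from h import *
P,d=ctrl.read_camera("wrist");cv2.imwrite("pics/w2.png",P)
p0,M0=lip(.4316)
for k in range(1,11):
    p,M=lip(.4316+(1.0472-.4316)*k/10);print((M0.T@(p-p0)*100).round(2),R.from_matrix(M0.T@M).as_rotvec().round(3))
go(p0,M0)
E
```

```text
time: 3.05
eef_pos: [0.5439, 0.2469, 0.1496]
tcp_rot: [0.596, 0.744, 0.236, 0.188]
contact_force: [-1.0, -0.6, 0.1]
opening: 0.5
finger_force: 0.0
time: 3.65
eef_pos: [0.5444, 0.2479, 0.1514]
tcp_rot: [0.595, 0.745, 0.237, 0.189]
contact_force: [-4.2, -2.5, 5.1]
opening: 0.103
finger_force: 51.1
[ 0.    1.03 -0.47] [ 0.062 -0.    -0.   ]
[ 0.    2.09 -0.88] [ 0.123  0.    -0.   ]
[ 0.    3.18 -1.23] [ 0.185 -0.    -0.   ]
[ 0.    4.28 -1.5 ] [0.246 0.    0.   ]
[-0.    5.4  -1.71] [ 0.308  0.    -0.   ]
[ 0.    6.53 -1.85] [ 0.369  0.    -0.   ]
[ 0.    7.66 -1.92] [0.431 0.    0.   ]
[ 0.    8.8  -1.91] [ 0.492  0.    -0.   ]
[-0.    9.93 -1.84] [ 0.554  0.    -0.   ]
[ 0.   11.06 -1.7 ] [ 0.616  0.    -0.   ]
t 3.7 tcp [0.5444 0.2479 0.1514] F [-4.2 -2.3  6. ] op 0.1
row [0.22, -0.21, 0.18, 0.001, 0.004, -0.006]
```

View pics/w2.png

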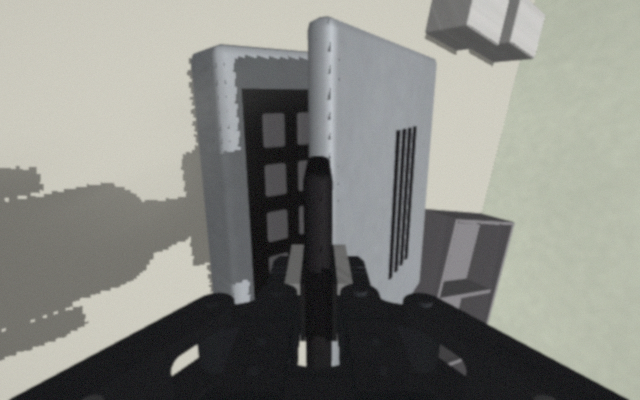

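The lip at (318,240) sits between both pads. Next I swing it up along the arc, in two halves.

```bash
python3 -m crank '[[0,0.5,-0.25,0.031,0,0],[0,1.03,-0.47,0.062,0,0],[0,1.56,-0.68,0.092,0,0],[0,2.09,-0.88,0.123,0,0],[0,2.63,-1.06,0.154,0,0],[0,3.18,-1.23,0.185,0,0],[0,3.73,-1.37,0.215,0,0],[0,4.28,-1.5,0.246,0,0],[0,4.84,-1.61,0.277,0,0],[0,5.4,-1.71,0.308,0,0]]'
python3 - <<'E'
from h import *
p0,M0=lip(.4316+.3078)
for k in range(1,6):
    p,M=lip(.4316+.3078+.0616*k);print((M0.T@(p-p0)*100).round(2))
go(*lip(1.047))
E
```

```text
time: 4.7
eef_pos: [0.5775, 0.2555, 0.1962]
tcp_rot: [0.617, 0.772, 0.12, 0.095]
contact_force: [-3.4, -0.9, 2.2]
opening: 0.106
finger_force: 51.6
[-0.    1.03 -0.47]
[ 0.    2.1  -0.88]
[ 0.    3.18 -1.23]
[ 0.    4.28 -1.5 ]
[ 0.    5.4  -1.71]
t 4.7 tcp [0.5775 0.2555 0.1962] F [-3.4 -0.9  2.2] op 0.11
row [0.27, 5.28, -1.5, 0.306, 0.0, -0.007]
```

```bash
python3 -m crank '[[0,0.5,-0.25,0.031,0,0],[0,1.03,-0.47,0.062,0,0],[0,1.56,-0.68,0.092,0,0],[0,2.09,-0.88,0.123,0,0],[0,2.63,-1.06,0.154,0,0],[0,3.18,-1.23,0.185,0,0],[0,3.73,-1.37,0.215,0,0],[0,4.28,-1.5,0.246,0,0],[0,4.84,-1.61,0.277,0,0],[0,5.4,-1.71,0.308,0,0]]' && python3 -m crank '[[0,0,0,0,0,0],[0,0,0,0,0,0],[0,0,0,0,0,0],[0,0,0,0,0,0],[0,0,0,0,0,0]]'
cat > ang.py <<'E'
from h import *
for n in ("scene","side"):
    p,d=ctrl.read_camera(n);w=cloud(n,d);np.savez(n+"1.npz",p=p,w=w);q=w.reshape(-1,3)
    r=(q-H);X=r@XR;Y=r@YRv;Z=r[:,2]
    c=p.reshape(-1,3).astype(int)
    m=(abs(Y)<.095)&(X>-.13)&(X<.03)&(Z>.02)&(Z<.165)&(c.max(1)>60)
    s=np.c_[X,Z][m];v0=np.array([-np.sin(1.047),-np.cos(1.047)])
    n0=np.array([np.sin(1.047),np.cos(1.047)]);s=s[abs(s@n0-.010)<.03]
    for _ in range(6):
        ce=np.median(s,0);k=np.linalg.svd(s-ce,full_matrices=False)[2][1];k*=np.sign(k[0]);s=s[abs((s-ce)@k)<.008*.8]
    print(n,len(s),"theta deg",np.degrees(np.arctan2(k[0],k[1])),"offset",ce@k)
E
python3 ang.py
python3 - <<'E'
from h import *
go(*lip(1.047))
E
```

```text
time: 5.7
eef_pos: [0.6234, 0.2663, 0.2298]
tcp_rot: [0.624, 0.781, 0.001, -0.0]
contact_force: [-2.3, 0.4, 3.5]
opening: 0.106
finger_force: 51.3
time: 6.2
eef_pos: [0.6244, 0.2665, 0.2302]
tcp_rot: [0.624, 0.781, 0.003, 0.001]
contact_force: [2.9, 2.5, 4.9]
opening: 0.104
finger_force: 50.9
scene 845 theta deg 59.197449634871546 offset 0.022326256863924834
side 655 theta deg 60.46169082895574 offset -0.0009878182853977052
t 6.3 tcp [0.6244 0.2665 0.2302] F [2.  2.9 4.9] op 0.11
row [0.23, -0.24, 0.38, 0.006, -0.002, -0.007]
```

```bash
python3 -m crank '[[0,0,0,0,0,0],[0,0,0,0,0,0],[0,0,0,0,0,0],[0,0,0,0,0,0],[0,0,0,0,0,0],[0,0,-1.5,0,0,0],[0,0,-4,0,0,0],[0,0,-8,0,0,0],[0,0,-12,0,0,0],[0,0,-12,0,0,0]]' 0.5; python3 ang.py
cat >> h.py <<'E'
YN=np.radians(8.0);XN=np.array([np.cos(YN),np.sin(YN),0]);YNv=np.array([-np.sin(YN),np.cos(YN),0])
NC=np.array([.531,-.251,0]);PV=NC+.055*YNv+[0,0,.065]
def clamp(ph,up=0,tilt=0,PV=PV):
    """TCP for gripping the handle at clamp angle ph; tool down, y along nest x"""
    c,s=np.cos(ph),np.sin(ph);y=-.0259*c+.0966*s;z=.0259*s+.0966*c
    a=-ZR*np.cos(tilt)-YNv*np.sin(tilt)
    return PV+YNv*y+ZR*z+a*(PZ-up),frame(np.cross(XN,a),a)
E
python3 - <<'E'
from h import *
p,M=clamp(1.4,.12);print(p,M.round(2));go(p,M);s=M.copy();s[:,:2]*=-1;go(p,s);print(ctrl.get_state()["qpos"].round(2))
E
```

```text
time: 7.3
eef_pos: [0.6252, 0.2659, 0.3585]
tcp_rot: [0.624, 0.781, 0.006, 0.004]
contact_force: [0.3, -0.2, 1.0]
opening: 0.505
finger_force: 0.0
scene 838 theta deg 59.20727699446122 offset 0.022067199869662997
side 655 theta deg 60.55404367020015 offset -0.0009128704064786287
[ 0.51070963 -0.10662655  0.20824197] [[-0.14  0.99  0.  ]
 [ 0.99  0.14 -0.  ]
 [ 0.    0.   -1.  ]]
t 7.4 tcp [0.6234 0.2654 0.351 ] F [ 0.6  0.5 -2.1] op 0.5
row [-33.83, -19.23, 14.16, 0.003, -0.002, 0.082]
t 7.4 tcp [0.6234 0.2654 0.351 ] F [ 0.6  0.5 -2.1] op 0.5
row [-33.83, -19.23, 14.16, 0.003, 0.005, -3.059]
[0.25 0.23 1.43 0.   1.48 0.03]
```

```bash
python3 -m crank '[[-10,-4,0,0,0,0],[-20,-10,0,0,0,0],[-33.8,-19.2,6,0,0,0.082],[-33.8,-19.2,6,0,0,0.082],[-33.8,-19.2,8,0,0,0.082],[-33.8,-19.2,8,0,0,0.082],[-33.8,-19.2,8,0,0,0.082],[-33.8,-19.2,8,0,0,0.082],[-33.8,-19.2,8,0,0,0.082],[-33.8,-19.2,8,0,0,0.082]]' 0.6
python3 - <<'E'
from h import *
i=ctrl.camera_info("wrist");P,d=ctrl.read_camera("wrist");cv2.imwrite("pics/w3.png",P);w=cloud("wrist",d,i);np.savez("w3.npz",p=P,w=w)
go(*clamp(1.4,.05)); go(*clamp(1.4,0))
E
```

```text
time: 8.4
eef_pos: [0.5087, -0.1073, 0.2658]
tcp_rot: [0.657, 0.754, -0.001, -0.003]
contact_force: [0.4, 0.2, -0.4]
opening: 0.601
finger_force: 0.0
t 8.45 tcp [ 0.5094 -0.1064  0.2667] F [ 0.7 -0.   0.6] op 0.6
row [-0.07, 0.17, 12.84, -0.003, -0.003, -0.0]
t 8.45 tcp [ 0.5094 -0.1064  0.2667] F [ 0.7 -0.   0.6] op 0.6
row [-0.09, 0.18, 17.84, -0.003, -0.003, -0.0]
```

View pics/w3.png

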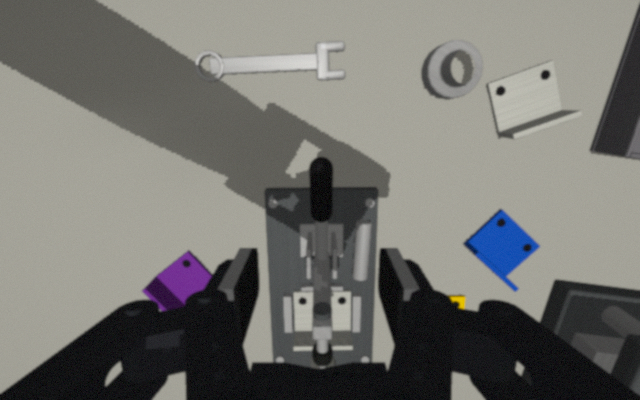

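The black handle runs from (320,160) to (320,220), centred between the fingers and with the plate edges parallel to it. I'll measure it.

Run:
```python
from h import *
z=np.load("w3.npz");p=z["p"].astype(int);w=z["w"]
q=w[150:235,300:342].reshape(-1,3);c=p[150:235,300:342].reshape(-1,3)
m=(c.max(1)<45)&(q[:,2]>.075)&(q[:,2]<.16);q=q[m];r=q-PV
y=r@YNv;x=r@XN;zz=r[:,2]
print(m.sum(),"x",x.min(),x.max(),x.mean())
for a in np.arange(.04,.14,.012):
    k=(y>=a)&(y<a+.012)
    if k.sum()>5: print(round(a+.006,3),"x mid",round((x[k].min()+x[k].max())/2,4),"top z",np.percentile(zz[k],90).round(4))
print("y max",y.max())
```

```text
1315 x -0.010594435257388382 0.009333643611771513 -0.000762965314693788
0.058 x mid -0.0007 top z 0.0417
0.07 x mid -0.0006 top z 0.0469
0.082 x mid -0.0006 top z 0.0523
0.094 x mid -0.0007 top z 0.0581
0.106 x mid -0.0011 top z 0.0607
0.118 x mid -0.0007 top z 0.0572
y max 0.11458206308561637
```

```bash
cat >> h.py <<'E'
PV=PV-.003*YNv-.0007*XN+[0,0,.0015]
clamp.__defaults__=(0,0,PV)
E
python3 -m crank '[[-0.1,0.1,4,0,0,0],[-0.3,0.1,8,0,0,0],[-0.4,0.1,11,0,0,0],[-0.4,0.1,13.5,0,0,0],[-0.4,0.1,15.5,0,0,0],[-0.4,0.1,17,0,0,0],[-0.4,0.1,17.7,0,0,0],[-0.4,0.1,17.7,0,0,0]]' 0.6
python3 - <<'E'
from h import *
go(*clamp(1.4))
E
```

```text
time: 9.25
eef_pos: [0.511, -0.1095, 0.09]
tcp_rot: [0.655, 0.755, -0.001, -0.002]
contact_force: [0.8, 0.4, 0.3]
opening: 0.6
finger_force: 0.0
t 9.25 tcp [ 0.511  -0.1095  0.09  ] F [0.8 0.4 0.3] op 0.6
row [-0.01, -0.06, 0.03, -0.003, -0.002, 0.002]
```

```bash
python3 -m crank '[[0,0,0,0,0,0],[0,0,0,0,0,0],[0,0,0,0,0,0],[0,0,0,0,0,0],[0,0,0,0,0,0],[0,0,0,0,0,0]]' 0 20
python3 - <<'E'
from h import *
p0,M0=clamp(1.4)
for ph in np.arange(1.3,-.05,-.1):
    print(round(ph,2),(M0.T@(clamp(ph)[0]-p0)*100).round(2)[[0,2]])
E
```

```text
time: 9.85
eef_pos: [0.5105, -0.1108, 0.0921]
tcp_rot: [0.656, 0.755, -0.001, -0.002]
contact_force: [-5.3, 0.1, 6.7]
opening: 0.224
finger_force: 20.2
1.3 [-0.46 -0.89]
1.2 [-1.01 -1.72]
1.1 [-1.64 -2.5 ]
1.0 [-2.35 -3.2 ]
0.9 [-3.12 -3.84]
0.8 [-3.95 -4.39]
0.7 [-4.84 -4.86]
0.6 [-5.76 -5.24]
0.5 [-6.72 -5.52]
0.4 [-7.7  -5.71]
0.3 [-8.7 -5.8]
0.2 [-9.7  -5.79]
0.1 [-10.69  -5.68]
-0.0 [-11.67  -5.47]
```

```bash
python3 -m crank '[[-0.46,0,-0.89,0,0,0],[-1.01,0,-1.72,0,0,0],[-1.64,0,-2.5,0,0,0],[-2.35,0,-3.2,0,0,0],[-3.12,0,-3.84,0,0,0],[-3.95,0,-4.39,0,0,0],[-4.84,0,-4.86,0,0,0],[-5.76,0,-5.24,0,0,0],[-6.72,0,-5.52,0,0,0],[-7.7,0,-5.71,0,0,0]]'
python3 - <<'E'
from h import *
p0,M0=clamp(.4)
for ph in np.arange(.35,-.05,-.05): print(round(ph,2),(M0.T@(clamp(ph)[0]-p0)*100).round(2)[[0,2]])
go(*clamp(.4))
E
```

```text
time: 10.85
eef_pos: [0.5217, -0.1874, 0.1478]
tcp_rot: [0.656, 0.755, -0.0, -0.002]
contact_force: [-4.6, 0.6, -4.1]
opening: 0.225
finger_force: 23.0
0.35 [-0.5  -0.06]
0.3 [-1.   -0.09]
0.25 [-1.5  -0.09]
0.2 [-2.   -0.08]
0.15 [-2.49 -0.03]
0.1 [-2.99  0.04]
0.05 [-3.48  0.13]
0.0 [-3.97  0.25]
t 10.85 tcp [ 0.5217 -0.1874  0.1478] F [-4.6  0.6 -4.1] op 0.22
row [0.15, -0.03, 0.1, -0.003, -0.002, 0.001]
```

```bash
python3 -m crank '[[-0.5,0,-0.06,0,0,0],[-1,0,-0.09,0,0,0],[-1.5,0,-0.09,0,0,0],[-2,0,-0.08,0,0,0],[-2.5,0,-0.03,0,0,0],[-3,0,0.04,0,0,0],[-3.25,0,0.08,0,0,0],[-3.5,0,0.13,0,0,0],[-3.75,0,0.18,0,0,0],[-3.9,0,0.2,0,0,0]]'; python3 -m crank '[[-0.1,0,0,0,0,0],[-0.1,0,0,0,0,0],[-0.1,0,0,0,0,0]]';python3 - <<'E'
from h import *
go(*clamp(0))
for n,b in(("side",(330,130,430,220)),("scene",(200,215,320,345))):
    P,d=ctrl.read_camera(n);cv2.imwrite(f"pics/{n}3.png",cv2.resize(P[b[1]:b[3],b[0]:b[2]],None,fx=4,fy=4,interpolation=cv2.INTER_CUBIC))
E
```

```text
time: 11.85
eef_pos: [0.5274, -0.2265, 0.146]
tcp_rot: [0.656, 0.755, -0.001, -0.0]
contact_force: [-4.2, -0.3, -2.4]
opening: 0.223
finger_force: 19.6
time: 12.15
eef_pos: [0.5275, -0.227, 0.1458]
tcp_rot: [0.656, 0.755, -0.001, -0.001]
contact_force: [-5.2, -1.3, -2.4]
opening: 0.225
finger_force: 19.7
t 12.15 tcp [ 0.5275 -0.227   0.1458] F [-5.2 -1.3 -2.4] op 0.23
row [0.19, -0.06, 0.14, -0.002, 0.0, 0.001]
```

View pics/scene3.png

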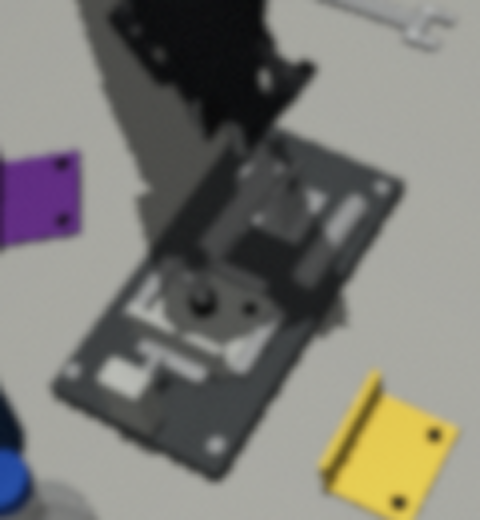

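The arm is down with the pad at (203,300) over the bracket, but no reaction force shows yet. I'll push further in small steps.

```bash
python3 -m crank '[[-0.15,0,0.03,0,0,0],[-0.3,0,0.06,0,0,0],[-0.3,0,0.06,0,0,0]]'; python3 -m crank '[[-0.15,0,0.03,0,0,0],[-0.3,0,0.06,0,0,0],[-0.3,0,0.06,0,0,0]]'
```

```text
time: 12.55
eef_pos: [0.528, -0.23, 0.1452]
tcp_rot: [0.656, 0.755, -0.001, -0.001]
contact_force: [-5.0, -2.3, -1.7]
opening: 0.22
finger_force: 19.7
time: 12.85
eef_pos: [0.5284, -0.2329, 0.1445]
tcp_rot: [0.656, 0.755, -0.001, -0.001]
contact_force: [-4.8, -1.9, -0.7]
opening: 0.224
finger_force: 19.9
```

```bash
python3 -m crank '[[-0.15,0,0.03,0,0,0],[-0.3,0,0.06,0,0,0],[-0.3,0,0.06,0,0,0]]'; python3 -m crank '[[-0.15,0,0.04,0,0,0],[-0.3,0,0.08,0,0,0],[-0.3,0,0.08,0,0,0]]'
```

```text
time: 13.15
eef_pos: [0.5288, -0.2357, 0.1438]
tcp_rot: [0.656, 0.755, -0.001, -0.001]
contact_force: [-5.5, -2.2, -2.3]
opening: 0.222
finger_force: 19.7
time: 13.45
eef_pos: [0.5292, -0.2382, 0.1431]
tcp_rot: [0.656, 0.755, -0.0, -0.001]
contact_force: [-5.6, 0.6, -2.0]
opening: 0.229
finger_force: 19.8
```

```bash
python3 -m crank '[[-0.2,0,0.05,0,0,0],[-0.3,0,0.08,0,0,0],[-0.3,0,0.08,0,0,0]]'
python3 - <<'E'
from h import *
P,d=ctrl.read_camera("side");b=(330,130,430,220);np.savez("side4.npz",p=P,w=cloud("side",d));cv2.imwrite("pics/side4.png",cv2.resize(P[b[1]:b[3],b[0]:b[2]],None,fx=6,fy=6,interpolation=cv2.INTER_CUBIC))
E
```

```text
time: 13.75
eef_pos: [0.5292, -0.2386, 0.1429]
tcp_rot: [0.656, 0.755, 0.001, -0.004]
contact_force: [-7.8, 8.3, 4.2]
opening: 0.218
finger_force: 19.5
```

View pics/side4.png

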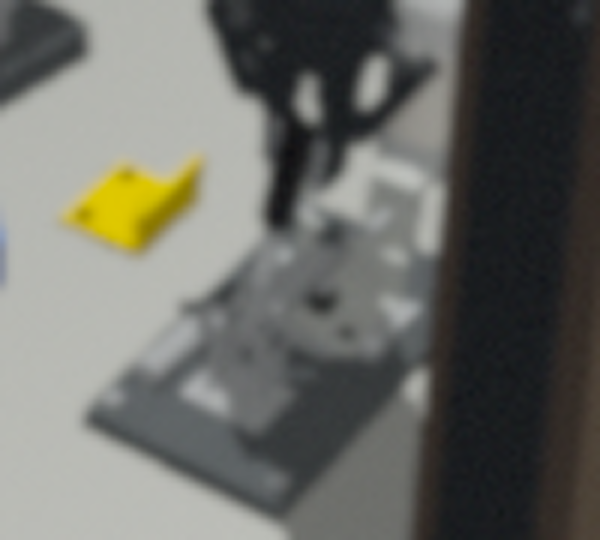

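The handle has stopped firmly with about 8 N of reaction, and the arm is level on the bracket around (320,300) in the crop. Hold for over a second.

```bash
python3 -m crank '[[0,0,0,0,0,0],[0,0,0,0,0,0],[0,0,0,0,0,0],[0,0,0,0,0,0],[0,0,0,0,0,0],[0,0,0,0,0,0],[0,0,0,0,0,0],[0,0,0,0,0,0],[0,0,0,0,0,0],[0,0,0,0,0,0]]'; python3 -m crank '[[0,0,0,0,0,0],[0,0,0,0,0,0],[0,0,0,0,0,0],[0,0,0,0,0,0],[0,0,0,0,0,0]]'
python3 - <<'E'
from h import *
p0,M0=clamp(0)
s=ctrl.get_state()["eef_pos"];print(M0.T@(s-p0))
for ph in np.arange(.1,1.55,.1): print(round(ph,2),(M0.T@(clamp(ph)[0]-p0)*100).round(2)[[0,2]])
E
```

```text
time: 14.8
eef_pos: [0.5292, -0.2386, 0.1429]
tcp_rot: [0.656, 0.755, 0.001, -0.004]
contact_force: [-7.7, 5.9, 3.8]
opening: 0.22
finger_force: 19.5
time: 15.3
eef_pos: [0.5292, -0.2386, 0.1429]
tcp_rot: [0.656, 0.755, 0.001, -0.004]
contact_force: [-7.4, 7.5, 3.9]
opening: 0.222
finger_force: 19.5
[-0.01352601  0.0006306   0.0015366 ]
0.1 [ 0.98 -0.21]
0.2 [ 1.97 -0.32]
0.3 [ 2.97 -0.33]
0.4 [ 3.97 -0.25]
0.5 [ 4.95 -0.06]
0.6 [5.91 0.22]
0.7 [6.83 0.6 ]
0.8 [7.72 1.07]
0.9 [8.55 1.63]
1.0 [9.32 2.26]
1.1 [10.02  2.97]
1.2 [10.65  3.75]
1.3 [11.21  4.58]
1.4 [11.67  5.47]
1.5 [12.04  6.39]
```

Run:
```python
from h import *
for n in("side","scene"):
    P,d=ctrl.read_camera(n);w=cloud(n,d)
    r=(w-PV).reshape(-1,3);x=r@XN;y=r@YNv;z=r[:,2]+PV[2]
    for a in np.arange(-.12,.03,.01):
        k=(abs(x)<.03)&(y>=a)&(y<a+.01)&(z>.01)&(z<.13);h=np.histogram(z[k],bins=np.arange(.01,.131,.01))[0];print(n,round(a+.005,3),h)
```

```text
side -0.115 [ 6 21 19 22  4  0  0  0  0  0  0  0]
side -0.105 [ 9 12  2  3  0  0  0  0  0  0  0  0]
side -0.095 [9 2 0 0 1 2 2 0 0 0 0 0]
side -0.085 [ 8  8  5  3  0  5 10  0  0  0  0  0]
side -0.075 [19 11  7  2  0  7  8  0  0  0  0  0]
side -0.065 [10  7  0  0  0  8  4  0  0  0  0  0]
side -0.055 [13 12  0  0  0  8  6  0  0  0  0  0]
side -0.045 [17  5  0  0  0  7  3  0  0  0  0  0]
side -0.035 [13  0  0  0  0  8  6  0  0  0  0  0]
side -0.025 [10  0  0  0  0  5  4  0  0  0  0  0]
side -0.015 [7 4 4 0 1 7 3 0 0 1 3 3]
side -0.005 [15  7  5  4  1  6  8  6  9  8  8  4]
side 0.005 [17 12  8  8  5 19 16  6  2  1  0  0]
side 0.015 [20 18  8  8 10 21  4  0  0  0  0  0]
side 0.025 [45 12  1  1  2  1  0  0  0  0  0  0]
scene -0.115 [ 5 26 30 41 38  0  0  0  0  0  0  0]
scene -0.105 [ 3 15  0  0  0  0  0  0  0  0  0  0]
scene -0.095 [19 61  4  0  2 13 22  0  0  0  0  0]
scene -0.085 [17 37 19  5  1  5 25  3  0  0  0  0]
scene -0.075 [11 24  2  0  1  6 17  0  0  0  0  0]
scene -0.065 [ 7 38  0  0  0  8 17  0  0  0  0  0]
scene -0.055 [18 33  0  0  0  8 20  0  0  0  0  0]
scene -0.045 [30  0  0  0  0  9 17  0  0  0  0  0]
scene -0.035 [43  0  0  0  0  8 17  0  0  0  0  0]
scene -0.025 [48  0  0  0  1  4 21  0  0  0  0  0]
scene -0.015 [38 20  5  4  7 15 26  1  3  5  3  0]
scene -0.005 [12 20  7  4  5 14 27  7  4  2  1  0]
scene 0.005 [ 9 17  3  5  1  8 19  0  0  0  0  0]
scene 0.015 [ 8 12  3  5  2  8  4  0  0  0  0  0]
scene 0.025 [9 6 0 0 0 0 0 0 0 0 0 0]
```

The arm is level at z≈0.067, so the clamp is fully shut. The handle has crept off-centre in the pads, so I'll re-centre the grip before opening.

```bash
python3 -m crank '[[0,0,0,0,0,0],[0,0,0,0,0,0],[0,0,0,0,0,0],[0,0,0,0,0,0],[0.6,0,0,0,0,0],[1.2,0,0,0,0,0],[1.2,0,0,0,0,0]]' 0.6
python3 - <<'E'
from h import *
i=ctrl.camera_info("wrist");P,d=ctrl.read_camera("wrist");cv2.imwrite("pics/w5.png",P);go(*clamp(0))
E
```

```text
time: 16.1
eef_pos: [0.5277, -0.2283, 0.142]
tcp_rot: [0.656, 0.755, -0.0, -0.001]
contact_force: [-0.2, -0.5, 0.2]
opening: 0.597
finger_force: 0.0
t 16.15 tcp [ 0.5279 -0.2286  0.1421] F [-0.9 -0.7 -1.2] op 0.6
row [0.35, -0.07, -0.23, -0.002, -0.001, 0.001]
```

View pics/w5.png

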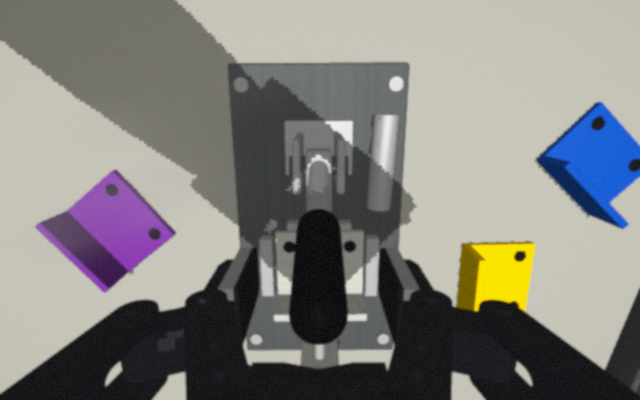

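The handle at (318,275) is between the pads at (240,275) and (397,275), with the clamp standing shut on its own. Now I re-grip and open it.

```bash
python3 -m crank '[[0.2,0,0,0,0,0],[0.2,0,0,0,0,0],[0.2,0,0,0,0,0],[0.2,0,0,0,0,0],[0.2,0,0,0,0,0]]' 0 30 && python3 -m crank '[[0.98,0,-0.21,0,0,0],[1.97,0,-0.32,0,0,0],[2.97,0,-0.33,0,0,0],[3.97,0,-0.25,0,0,0],[4.95,0,-0.06,0,0,0],[5.91,0,0.22,0,0,0],[6.83,0,0.6,0,0,0],[7.72,0,1.07,0,0,0],[8.55,0,1.63,0,0,0],[8.55,0,1.63,0,0,0]]';python3 - <<'E'
from h import *
for a in (.9,1.0,1.1,1.2,1.3,1.4):go(*clamp(a))
E
```

```text
time: 16.65
eef_pos: [0.5276, -0.2272, 0.1423]
tcp_rot: [0.656, 0.755, -0.0, -0.001]
contact_force: [-1.3, 0.9, 2.0]
opening: 0.221
finger_force: 29.4
time: 17.65
eef_pos: [0.5149, -0.1411, 0.1267]
tcp_rot: [0.655, 0.755, -0.001, -0.002]
contact_force: [-4.8, 0.6, 4.8]
opening: 0.224
finger_force: 31.2
t 17.65 tcp [ 0.5149 -0.1411  0.1267] F [-4.8  0.6  4.8] op 0.22
row [0.05, -0.01, -0.15, -0.003, -0.002, 0.002]
t 17.65 tcp [ 0.5149 -0.1411  0.1267] F [-4.8  0.6  4.8] op 0.22
row [0.82, -0.0, 0.49, -0.003, -0.002, 0.002]
t 17.65 tcp [ 0.5149 -0.1411  0.1267] F [-4.8  0.6  4.8] op 0.22
row [1.53, -0.0, 1.2, -0.003, -0.002, 0.002]
t 17.65 tcp [ 0.5149 -0.1411  0.1267] F [-4.8  0.6  4.8] op 0.22
row [2.16, 0.0, 1.98, -0.003, -0.002, 0.002]
t 17.65 tcp [ 0.5149 -0.1411  0.1267] F [-4.8  0.6  4.8] op 0.22
row [2.7, 0.01, 2.81, -0.003, -0.002, 0.002]
t 17.65 tcp [ 0.5149 -0.1411  0.1267] F [-4.8  0.6  4.8] op 0.22
row [3.17, 0.01, 3.7, -0.003, -0.002, 0.002]
```

Continue to about 1.35, let go so it rests on its stop, and retreat upward.

```bash
python3 -m crank '[[0.8,0,0.6,0,0,0],[1.5,0,1.3,0,0,0],[2.1,0,2.1,0,0,0],[2.7,0,2.9,0,0,0],[2.9,0,3.3,0,0,0],[2.9,0,3.3,0,0,0]]' && python3 -m crank '[[0,0,0,0,0,0],[0,0,0,0,0,0],[0,0,0,0,0,0],[0,0,0,0,0,0],[0,0,0,0,0,0],[0,0,-2,0,0,0],[0,0,-5,0,0,0],[0,0,-9,0,0,0],[0,0,-13,0,0,0],[0,0,-17,0,0,0]]' 0.6; python3 ang.py
python3 - <<'E'
from h import *
i=ctrl.camera_info("wrist");P,d=ctrl.read_camera("wrist");cv2.imwrite("pics/w6.png",P);go(*clamp(1.4,.16))
w=cloud("wrist",d,i);q=w[130:240,290:350].reshape(-1,3);c=P[130:240,290:350].reshape(-1,3)
m=(c.max(1)<45)&(q[:,2]>.075)&(q[:,2]<.2);r=q[m]-PV;y=r@YNv;f=np.polyfit(y,r[:,2],1);print(m.sum(),"handle elev deg",np.degrees(np.arctan(f[0])),"y max",y.max())
E
```

```text
time: 18.25
eef_pos: [0.5106, -0.1121, 0.0923]
tcp_rot: [0.656, 0.755, -0.0, -0.003]
contact_force: [-3.3, 4.9, 3.2]
opening: 0.221
finger_force: 29.4
time: 19.25
eef_pos: [0.5117, -0.114, 0.2645]
tcp_rot: [0.656, 0.755, -0.0, -0.001]
contact_force: [0.4, -0.4, -0.8]
opening: 0.6
finger_force: 0.0
scene 1304 theta deg 59.12109402846013 offset 0.022340451146040982
side 646 theta deg 60.3995980144023 offset -0.0010776950594599663
t 19.4 tcp [ 0.5137 -0.1148  0.2673] F [-0.3  1.   0.1] op 0.6
row [0.56, -0.26, 1.75, 0.005, 0.003, 0.0]
1297 handle elev deg 22.038827125143982 y max 0.11781827637118068
```

View pics/w6.png

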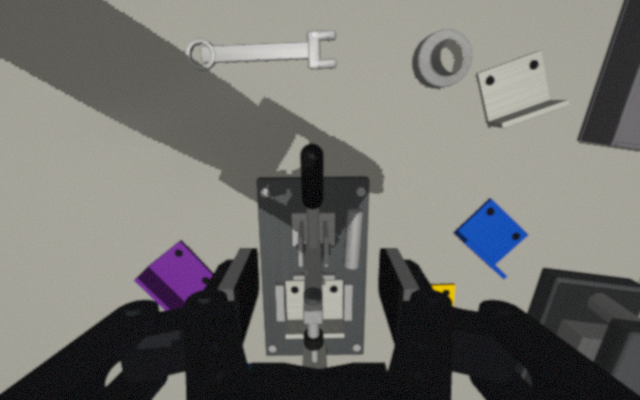

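The clamp is fully open with its handle at (312,175), the bracket is in its nest at (315,300) and the bystanders are in place. The screen reads about 60°, and the arm is clear and touching nothing. Handing in.

```bash
python3 -m crank '[[0,0,-3,0,0,0],[0,0,-3,0,0,0],[0,0,-3,0,0,0],[0,0,-3,0,0,0]]'; python3 -c "
from plant import ctrl
print(ctrl.sign_off())"
```

```text
time: 19.8
eef_pos: [0.5112, -0.1137, 0.2907]
tcp_rot: [0.656, 0.755, -0.001, -0.003]
contact_force: [-1.2, -0.5, -0.0]
opening: 0.604
finger_force: 0.0
the job is handed in; nothing more can be done
None
```

The job is handed in at 19.8 s, with no verdict returned: the screen measures about 60° (59.1° and 60.4° from two cameras), the clamp was held shut on the bracket for about 1.5 s and is back fully open, and the bracket and the bystanders seen in the last picture look unmoved.

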